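# Roll the forming dowel onto the fold line

### The arm

A 6-joint arm with a two-finger parallel gripper is mounted at the origin on the work surface; the furniture and walls round the work are solid. World frame = base frame: x ahead of the robot, y to its left, z up, the work surface at z = 0. Lengths are in m, angles in rad, forces in N, time in s.
With the tool pointing down it reaches from about 0.3 to 0.775 m from the base axis. Payload 14.6 kg.
Tool frame: the origin (TCP) lies between the finger pads; the fingertips stand 22 mm ahead of it and the grasp point (between the pads) lies 3 mm ahead of it (ctrl.tip_reach is the distance from the TCP to the fingertips, in m); z points along the fingers, y is the direction in which the jaws open and shut (so a half turn about z gives the same grasp; the last joint's range is limited). The gripper opens to 94 mm and grips with 3 to 60 N. Pads are 16 mm wide; open, the fingers measure 119 mm over their backs; the gripper's body (75 mm by 177 mm) begins 78 mm behind the grasp point.
Start: joints at [1.049, 0.3, 1.521, -0, 1.321, -0.067], TCP at [0.242, 0.494, 0.227] pointing down, gripper open.
Joint ranges: [-3.03, 3.03], [-0.79, 2.21], [0.23, 2.52], [-1.04, 4.18], [0, 3.07], [-2.55, 2.55]. Speed limits (rad/s): [2.22, 2.22, 2.57, 3.14, 3.14, 3.14].

### API

Orientations are given as [roll, pitch, yaw] about the fixed x, y, z axes, in that order (R = Rz(yaw) Ry(pitch) Rx(roll)).
In Python, from station import ctrl gives the robot as it stands. The module is installed in compiled form; this text tells all that it offers.
- The arm moves only by the shell command python3 -m creep 'ROWS' [OPENING] [FORCE]. ROWS is a JSON object of lists of equal length, an entry for each row: "xyz": the shift along the tool's x, y, z in mm, a list of three; "spin": the turn about the tool's z in rad. In form: {"xyz": [[tx, ty, tz], ...], "spin": [spin, ...]}. A call has 1 to 5 rows; each row shifts and turns the commanded pose from where the row before left it, along the tool's axes as they then stand; what a row does not reach is not made up. A row lasts 1/8 s, in which the tool goes at most 62.5 mm and 10.7 degrees, less where a joint would pass 70% of its speed; a pose out of reach is approached as far as the arm can. A call with a gripper value outside its range is refused whole. OPENING is the finger opening in mm, from 0 to 94, set as the call begins (- or left out, the last holds). The fingers move at their own pace and stop on an object; FORCE is the grip in N (left out, the last holds). Time passes only in rows, so rows that do not move let the fingers close. It gives the time, the measured TCP pose, the force and the opening at its end, in the units of the state.
- ctrl.get_obs(): the state, without advancing time (a new reading comes with each control period).
- ctrl.camera(name): name is "scene" or "side" or "wrist"; returns the picture (480x640x3 uint8, red, green, blue); there is no depth.
- ctrl.camera_model(name): a dict with "fx", "fy", "cx", "cy" (pixels), "k1" (the pictures are not rectified: a ray, as slopes to the right and down, at radius r is drawn at 1 + k1 r^2 times it, then the intrinsics apply), "R" (3x3) and "t" (3): a world point X has camera coordinates R X + t. Camera axes: x right, y down, z forward; pixel columns grow to the right and rows downward; lengths in m; the calibration is good to about 2 mm. A picture is of the moment at which its call begins: read the wrist's pose just before it. camera_model takes no time and is no camera call; for the wrist camera it gives the pose at the moment of the call.
- ctrl.hand_in(): hands the job in, once; it reports no verdict.
The state is a dict: "time_s": time; "qpos": joint angles; "joint_vel": joint speeds; "tau": joint torques, N m; "ee_pos": TCP position; "eef_rot": TCP orientation; "force": force on the tool from outside, world axes, zero at the start; "moment": the same for the moment, N m; "grip_width": finger opening in m.
Only numpy, scipy, OpenCV 4.12 (cv2) and the standard library are available. Lean on these libraries where they do the work, as an engineer would, in place of code of your own. Each camera call takes 0.05 s, during which the arm holds its last target.

### The job

A clay slab is to be folded over the thick round wooden dowel that lies on the canvas-faced slab board. Push along the top of the dowel with the fingertips to roll it over the board until it lies still, centred along the black line marked across the board, then take the hand away. Do not grip or lift the dowel or reach down beside it, and leave the trimming tool on the board, the cup, the stamp and the flat wooden rib where they are.

Things in the scene. Friction and masses are not known exactly. Their poses are not given: they have to be found in the camera images.
- dowel: Plain light wooden cylinder, 44 mm in diameter, 170 mm long, 0.2 kg, lying level; its x axis runs along it. The origin is on its surface and turns with it: use dowel_center. The canvas gives rolling resistance: let go at a slow roll (under 0.05 m/s) it stops within 1 cm. Its top moves twice as far as its centre, so a fingertip that rolls it runs ahead over it: use several short strokes.
- dowel_center (a point): Centre of the dowel, 22 mm above the board's top (z = 0.034 while it lies on the board; the dowel's top is then at z = 0.056). It starts 55 to 80 mm from the line, on either side.
- slab_board: Fixed board, 240 mm (its x) by 340 mm (its y), origin at the centre of its underside; the grey canvas-faced top is at z = 0.012. Wooden cleats 18 mm wide, 20 mm high (z = 0.020) run across both ends in y.
- line_mid (a point): Middle of the black line, 226 mm long and 3 mm wide, on the board's top (z = 0.012); the line runs along this point's x axis, and the dowel rolls along its y axis. It lies 15 mm toward +y from the board's centre.
- trim_tool: Bystander: thin loop tool for trimming clay, 10 mm by 130 mm, 10 mm high, lying on the board on the other side of the line, nearly parallel to the line. Origin at the centre of its underside, its y axis along it.
- cup: Bystander: upright purple plastic cup, 84 mm wide, 112 mm high, on the table beyond the board's +y end. Origin at the centre of its underside.
- stamp: Bystander: upright wooden stamp, 30 x 30 mm, 56 mm high, on the table beyond the board's -y end. Origin at the centre of its underside.
- rib: Bystander: flat wooden rib, 49 x 97 mm, 9 mm thick, lying on the table beyond the board's -y end. Origin at the centre of its underside.
There are look-alikes about, which are no part of the job. Of the things like the dowel, leave any that is turquoise; of the rest the smaller one is meant.

How it is judged:
By the outcome, as a careful person would: the job done as asked, in the order asked, and still so for the second after the job is handed in, with the robot touching nothing.
It also fails if it takes over 54 s, if anything falls off the work surface, if the arm or the gripper's body presses on something with over 40 N, if the wrist force passes 120 N, or if a joint passes its speed limit or range.

## Working session

There is one attempt and no reset: what is moved stays moved. The work goes in short steps, Python scripts to look and compute and a shell command to move; the robot and the scene stay as the last step left them, time stands still between calls to the robot, and variables do not carry over. Pictures are saved under pics/ and viewed, and the job is handed in when it is done.

```bash
mkdir -p pics
python3 - <<'E'
from station import ctrl
import cv2
o=ctrl.get_obs(); print(o)
for n in ("scene","side","wrist"):
    m=ctrl.camera_model(n); print(n,m)
    cv2.imwrite(f"pics/{n}0.png",ctrl.camera(n)[:,:,::-1])
print(ctrl.tip_reach)
E
```

```text
{'time_s': 0.0, 'qpos': array([ 1.04939196e+00,  3.00453033e-01,  1.52161672e+00, -7.05261204e-06,
        1.32070109e+00, -6.66173573e-02]), 'joint_vel': array([ 0.00081539,  0.00109055,  0.00080184, -0.00022108, -0.00031604,
        0.00134362]), 'tau': array([ 2.21804738e-03, -5.31833053e+01, -3.52735269e+01,  7.09044258e-02,
        2.46021291e-02,  5.70884566e-06]), 'ee_pos': array([0.24148578, 0.49386945, 0.22688115]), 'eef_rot': array([-3.14041663e+00, -7.16134677e-05,  2.68680735e+00]), 'force': array([-0.32935283, -0.44103241, -0.78892669]), 'moment': array([ 0.04431299,  0.04866808, -0.02643079]), 'grip_width': 0.0939689799834414}
scene {'fx': 622.3196202933597, 'fy': 622.3196202933597, 'cx': 312.17340001342353, 'cy': 239.58609300984065, 'k1': 0.04994409718296926, 'R': array([[ 0.85022599, -0.52637103, -0.00702201],
       [-0.29032136, -0.45773376, -0.84035309],
       [ 0.43912331,  0.71652867, -0.54199389]]), 't': array([-0.39232983,  0.21461038,  1.34423755])}
side {'fx': 485.2760019734177, 'fy': 485.2760019734177, 'cx': 326.19514898620514, 'cy': 242.44258367390478, 'k1': -0.06374661388932859, 'R': array([[-0.95415765, -0.29890821, -0.01539667],
       [-0.14364699,  0.50245809, -0.85258513],
       [ 0.26258088, -0.81128894, -0.52236149]]), 't': array([0.47845944, 0.09853836, 1.31978384])}
wrist {'fx': 420.2271443251307, 'fy': 420.2271443251307, 'cx': 320.9340277908333, 'cy': 233.54520457571428, 'k1': -0.02165961554436669, 'R': array([[ 4.39394701e-01,  8.98294094e-01,  1.30531827e-04],
       [ 8.62087136e-01, -4.21725134e-01,  2.80986977e-01],
       [ 2.52463990e-01, -1.23351659e-01, -9.59711572e-01]]), 't': array([-0.55065978, -0.02959967,  0.3926821 ])}
0.022
```

View pics/scene0.png

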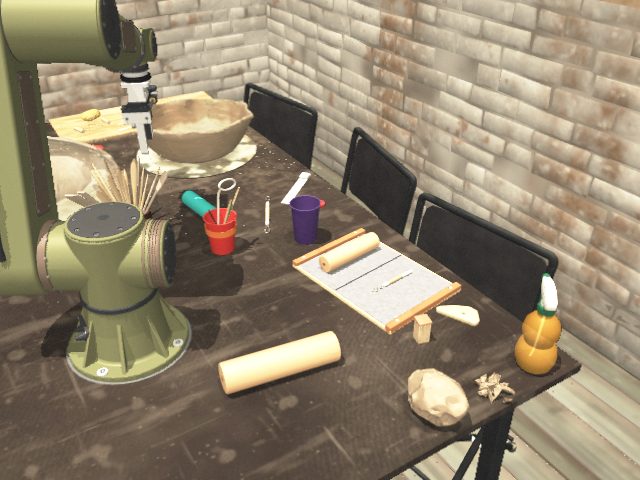

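View pics/side0.png

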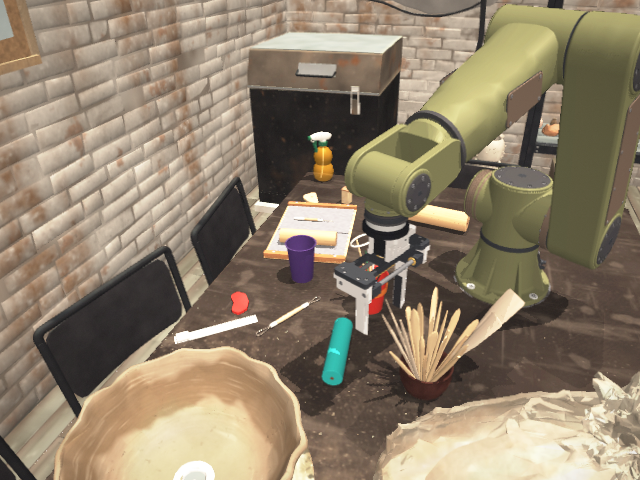

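View pics/wrist0.png

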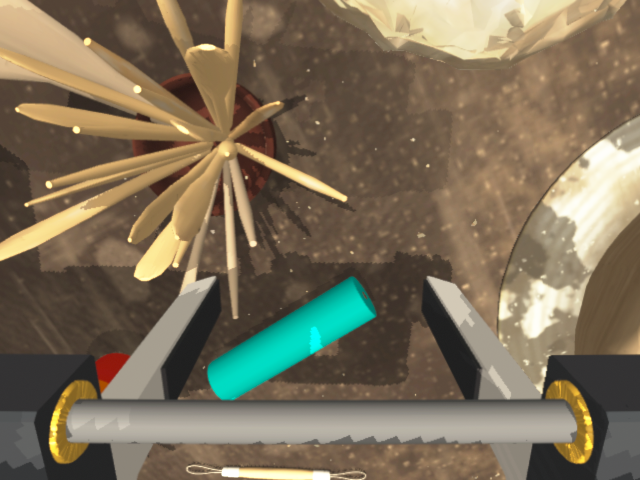

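Dowel look-alikes in the scene picture:
- Turquoise cylinder at (200,205): excluded by its colour.
- Large plain roller on the table at (280,362): the bigger of the two plain ones.
- Smaller plain cylinder on the board at (350,252): this is the one meant.

The line runs from about (335,290) to (400,253). The trim tool is at (393,281), the purple cup at (306,220), the stamp at (422,328) and the rib at (458,314). Next is a close crop.

```bash
cat > h.py <<'E'
import numpy as np, cv2
def pix2w(m,uv,z):
    x=(uv[0]-m["cx"])/m["fx"]; y=(uv[1]-m["cy"])/m["fy"]
    rd=np.hypot(x,y); r=rd
    for _ in range(30): r=rd/(1+m["k1"]*r*r)
    s=r/rd if rd>0 else 1
    d=m["R"].T@np.array([x*s,y*s,1]); c=-m["R"].T@m["t"]
    return c+d*(z-c[2])/d[2]
def w2pix(m,X):
    p=m["R"]@np.array(X)+m["t"]; x,y=p[0]/p[2],p[1]/p[2]; k=1+m["k1"]*(x*x+y*y)
    return m["cx"]+m["fx"]*x*k, m["cy"]+m["fy"]*y*k
E
python3 - <<'E'
import cv2
a=cv2.imread("pics/scene0.png")[180:350,270:490]
cv2.imwrite("pics/crop0.png",cv2.resize(a,None,fx=3.5,fy=3.5,interpolation=cv2.INTER_CUBIC))
E
```

```text
(no output)
```

View pics/crop0.png

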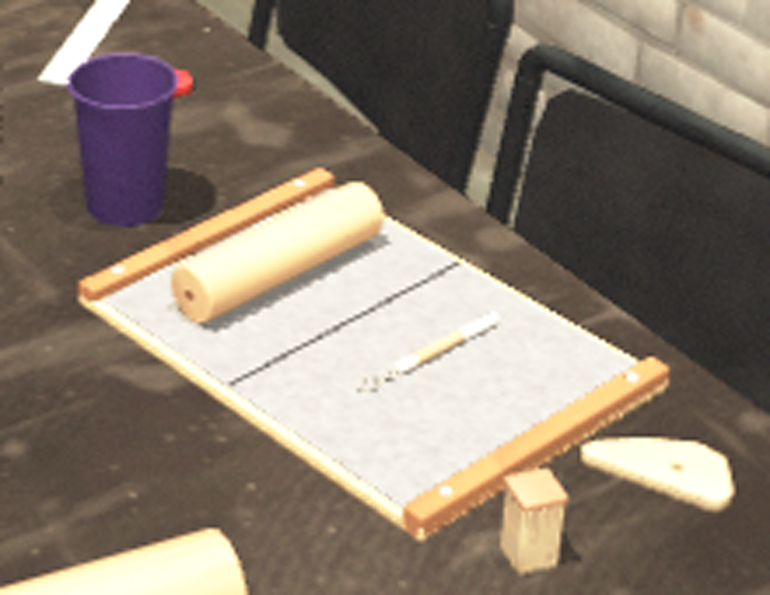

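The crop confirms it: a plain smaller dowel lies on the board, with its near end face centre at crop (190,293). The line ends are at crop (232,384) and (459,264), and the trim tool lies beyond the line at about (430,355).

```bash
python3 - <<'E'
from station import ctrl
from h import *
m=ctrl.camera_model("scene")
f=lambda x,y,z:pix2w(m,(270+x/3.5,180+y/3.5),z)
a=f(232,384,.012);b=f(459,264,.012);d=b-a
print(a,b,np.linalg.norm(d),np.degrees(np.arctan2(d[1],d[0])),(a+b)/2)
for n,x,y,z in [("endface",190,293,.034),("cup base",125,205,0),("cupTop",122,75,.112),("stamp top",535,485,.056),("tool a",362,387,.017),("tool b",497,318,.017),("bd L corner",80,290,.02),("bd R",668,365,.02),("near corner",410,520,.02),("far corner",333,175,.02)]: print(n,f(x,y,z))
s=ctrl.camera_model("side")
for X in (a,b,(a+b)/2): print(w2pix(s,X))
E
python3 - <<'E'
import cv2
a=cv2.imread("pics/side0.png")[170:290,240:380]
cv2.imwrite("pics/crop1.png",cv2.resize(a,None,fx=5,fy=5,interpolation=cv2.INTER_CUBIC))
E
```

```text
[ 0.46335269 -0.10494256  0.012     ] [ 0.68200202 -0.07376469  0.012     ] 0.22086101436284478 8.115271078727176 [ 0.57267735 -0.08935363  0.012     ]
endface [ 0.48002002 -0.02655363  0.034     ]
cup base [0.52772153 0.14011372 0.        ]
cupTop [0.52935767 0.1443704  0.112     ]
stamp top [ 0.52956721 -0.33184452  0.056     ]
tool a [ 0.53116285 -0.1593053   0.017     ]
tool b [ 0.65747387 -0.14590396  0.017     ]
bd L corner [0.42689746 0.0350891  0.02      ]
bd R [ 0.71670331 -0.25201571  0.02      ]
near corner [ 0.47400191 -0.28544308  0.02      ]
far corner [0.66880126 0.06422639 0.02      ]
(np.float64(347.7474013912923), np.float64(232.55513341628335))
(np.float64(279.208260708614), np.float64(227.84679581811292))
(np.float64(313.10679679703736), np.float64(230.17183973960405))
```

View pics/crop1.png

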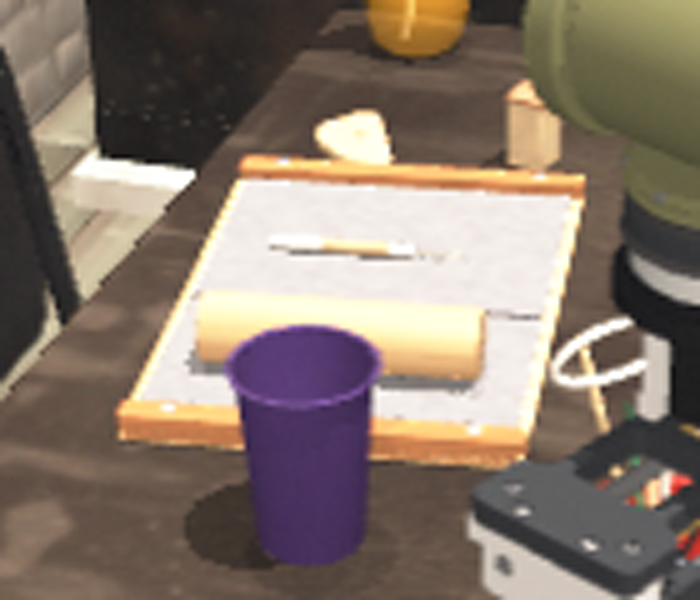

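```bash
python3 - <<'E'
from station import ctrl
from h import *
m=ctrl.camera_model("scene")
b=pix2w(m,(222,250),0); print(b)
for z in (.1,.15,.2,.25): print(z,w2pix(m,[b[0],b[1],z]))
print(ctrl.get_obs()["time_s"])
E
python3 -m creep '{"xyz":[[0,0,-50],[0,0,-50],[0,0,0]],"spin":[0,0,0]}' 94
```

```text
[0.31367629 0.21027855 0.        ]
0.1 (np.float64(218.6143864790236), np.float64(217.1878071980024))
0.15 (np.float64(216.82180967727987), np.float64(199.9140592346431))
0.2 (np.float64(214.95688549482776), np.float64(182.0148141761134))
0.25 (np.float64(213.0147260083432), np.float64(163.45078065208412))
0.15
time_s: 0.52
ee_pos: [0.2419, 0.4947, 0.331]
eef_rot: [3.136, 0.0, 2.687]
force: [-0.8, 0.2, -1.2]
grip_width: 0.0937
```

```bash
python3 -m creep '{"xyz":[[-49,-33,0],[-49,-33,0],[-49,-33,0],[-49,-33,0],[-49,-33,0]],"spin":[0,0,0,0,0]}'
python3 -m creep '{"xyz":[[-49,-33,0],[-49,-33,0],[-49,-33,0],[-49,-33,0],[-49,-33,0]],"spin":[0,0,0,0,0]}'
```

```text
time_s: 1.15
ee_pos: [0.3896, 0.2364, 0.3265]
eef_rot: [-3.141, -0.001, 2.687]
force: [0.8, 1.0, -0.2]
grip_width: 0.0942
time_s: 1.78
ee_pos: [0.5373, -0.0195, 0.3263]
eef_rot: [-3.141, -0.001, 2.687]
force: [0.4, 0.7, 1.2]
grip_width: 0.094
```

```bash
python3 -m creep '{"xyz":[[-53,-32,0],[0,0,0],[0,0,0],[0,0,0],[0,0,0]],"spin":[0,0.18,0.18,0.18,0.18]}'
python3 -m creep '{"xyz":[[0,0,50],[0,0,0],[0,0,0]],"spin":[0.18,0.074,0]}'
```

```text
time_s: 2.4
ee_pos: [0.5702, -0.0697, 0.3261]
eef_rot: [-3.14, -0.001, 1.961]
force: [0.6, 1.0, 0.9]
grip_width: 0.0941
time_s: 2.78
ee_pos: [0.5702, -0.0696, 0.2764]
eef_rot: [-3.14, -0.001, 1.713]
force: [0.9, 0.0, 0.2]
grip_width: 0.0939
```

Run:
```python
from station import ctrl
import cv2,pickle
m=ctrl.camera_model("wrist"); pickle.dump(m,open("w1.pkl","wb"))
cv2.imwrite("pics/wrist1.png",ctrl.camera("wrist")[:,:,::-1])
```

```text
(no output)
```

View pics/wrist1.png

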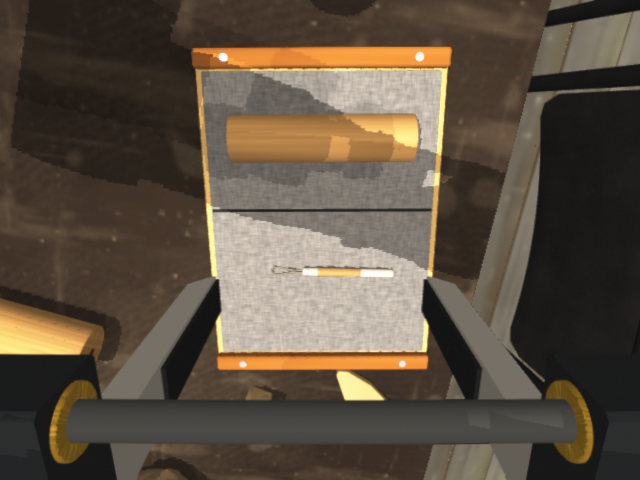

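Wrist view: the dowel spans columns 227–419 and rows 114–162. The line is at row about 210, columns 213–432, and the trim tool is at row 272. I'll enlarge it to measure.

Run:
```python
import cv2
a=cv2.imread("pics/wrist1.png")[95:225,200:450]
cv2.imwrite("pics/crop2.png",cv2.resize(a,None,fx=3.2,fy=3.2,interpolation=cv2.INTER_CUBIC))
```

```text
(no output)
```

View pics/crop2.png

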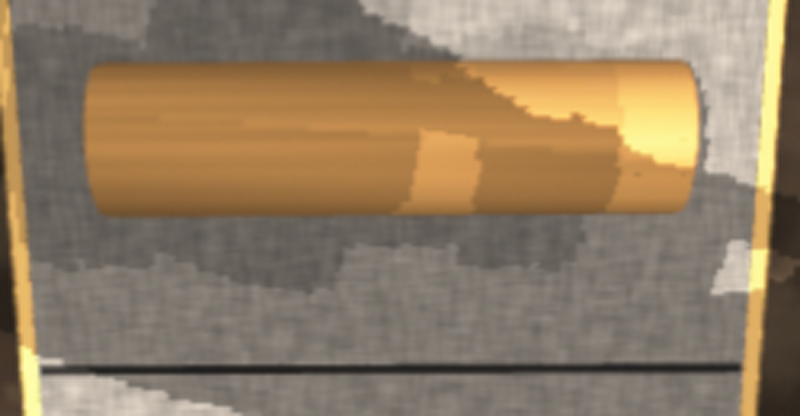

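```bash
cat >> h.py <<'E'
def ray(m,uv):
    c=-m["R"].T@m["t"]; p=pix2w(m,uv,0); d=p-c; return c,d/np.linalg.norm(d)
def mid(m,uv1,uv2,z=.034):
    # cylinder axis point: bisector of the two tangent rays at height z
    c,a=ray(m,uv1); _,b=ray(m,uv2); d=a+b
    return c+d*(z-c[2])/d[2]
def report(L,R,A,B,tcp,yaw,k=""):
    u=(B-A)[:2];u/=np.linalg.norm(u); v=np.array([-u[1],u[0]]); M=(A+B)[:2]/2
    print("line mid",M,"len",np.linalg.norm(B-A),"ang",np.degrees(np.arctan2(u[1],u[0])))
    for p in (L,R): print("dowel pt",p[:2],"along",(p[:2]-M)@u*1e3,"off mm",(p[:2]-M)@v*1e3)
    d=(R-L)[:2]; print("dowel ang",np.degrees(np.arctan2(d[1],d[0])))
    xt=np.array([np.cos(yaw),np.sin(yaw)]); yt=np.array([np.sin(yaw),-np.cos(yaw)])
    C=(L+R)[:2]/2
    print("dowel C",C,"tcp rel C in tool x,y mm",(tcp[:2]-C)@xt*1e3,(tcp[:2]-C)@yt*1e3,"yaw-90",np.degrees(yaw)-90)
E
python3 - <<'E'
from station import ctrl
import pickle
from h import *
m=pickle.load(open("w1.pkl","rb")); o=ctrl.get_obs()
c=lambda x,y:((x+.5)/3.2-.5+200,(y+.5)/3.2-.5+95)
L=mid(m,c(110,64),c(110,216.5));R=mid(m,c(680,60),c(680,213))
A=pix2w(m,c(45,371),.012);B=pix2w(m,c(740,367.5),.012)
report(L,R,A,B,o["ee_pos"],o["eef_rot"][2])
print("ends", pix2w(m,c(85,135),.045),pix2w(m,c(702,130),.045))
E
```

```text
line mid [ 0.57400278 -0.08466255] len 0.2242461653391914 ang 8.481657454969893
dowel pt [ 0.4819546  -0.02377589] along -82.06111699374836 off mm 73.79718774192304
dowel pt [0.64638425 0.00091286] along 84.21159179692415 off mm 73.9637430189808
dowel ang 8.539050585259629
dowel C [ 0.56416942 -0.01143152] tcp rel C in tool x,y mm -58.497520069047276 -2.227826771198216 yaw-90 8.239450421794686
ends [ 0.47690725 -0.02209386  0.045     ] [0.6497592  0.00412194 0.045     ]
```

```bash
python3 -m creep '{"xyz":[[40,2,0],[25,0,20],[0,0,60],[0,0,60],[0,0,45]],"spin":[-0.004,0,0,0,0]}'
python3 -m creep '{"xyz":[[0,0,5],[0,0,0]],"spin":[0,0]}'
```

```text
time_s: 3.45
ee_pos: [0.5625, -0.0049, 0.0903]
eef_rot: [-3.141, -0.0, 1.719]
force: [1.2, -0.7, -0.0]
grip_width: 0.0937
time_s: 3.7
ee_pos: [0.5639, -0.0051, 0.089]
eef_rot: [3.14, 0.0, 1.718]
force: [-0.4, 0.1, 0.3]
grip_width: 0.0942
```

```bash
python3 -m creep '{"xyz":[[0,0,5],[0,0,3],[0,0,2],[0,0,1]],"spin":[0,0,0,0]}'; python3 -m creep '{"xyz":[[0,0,1],[0,0,0]],"spin":[0,0]}'
```

```text
time_s: 4.2
ee_pos: [0.5634, -0.0051, 0.0777]
eef_rot: [3.141, 0.0, 1.717]
force: [-6.7, -0.4, 17.7]
grip_width: 0.0941
time_s: 4.45
ee_pos: [0.5635, -0.0052, 0.0777]
eef_rot: [3.14, 0.001, 1.717]
force: [-9.3, -0.2, 22.5]
grip_width: 0.094
```

```bash
python3 -m creep '{"xyz":[[-3,0,-0.5],[-5,0,0],[-5,0,0],[-4,0,0],[-2,0,0]],"spin":[0,0,0,0,0]}'; python3 -c "
from station import ctrl;import cv2;cv2.imwrite('pics/sc1.png',ctrl.camera('scene')[180:350,270:490,::-1].repeat(3,0).repeat(3,1))"
```

```text
time_s: 5.08
ee_pos: [0.5663, -0.0242, 0.0778]
eef_rot: [3.14, 0.001, 1.717]
force: [-7.6, -0.5, 18.9]
grip_width: 0.0946
```

View pics/sc1.png

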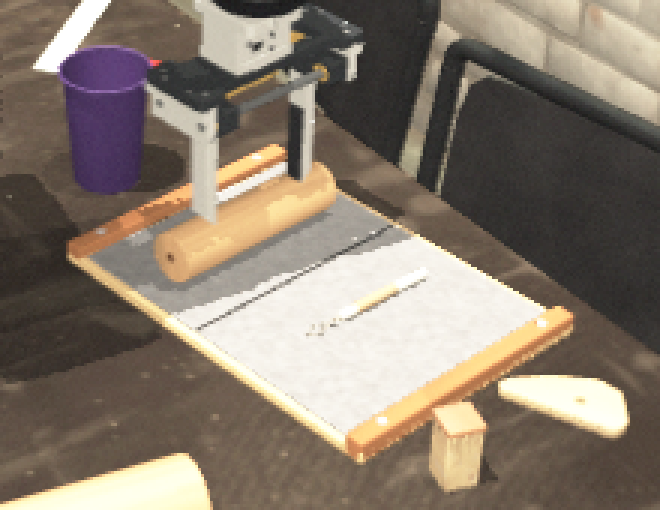

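The picture shows both fingertips standing on top of the dowel and the dowel rolling along as expected. I'll continue the stroke.

```bash
python3 -m creep '{"xyz":[[-4,0,0],[-4,0,0],[-3,0,0],[0,0,0],[0,0,-10]],"spin":[0,0,0,0,0]}'; python3 -m creep '{"xyz":[[15,0,0],[0,0,5],[0,0,2],[0,0,1],[0,0,1]],"spin":[0,0,0,0,0]}'
```

```text
time_s: 5.75
ee_pos: [0.5673, -0.0348, 0.0862]
eef_rot: [-3.141, -0.0, 1.717]
force: [-0.1, -0.5, 0.6]
grip_width: 0.0941
time_s: 6.38
ee_pos: [0.5652, -0.0202, 0.0777]
eef_rot: [-3.141, 0.0, 1.717]
force: [-9.5, -0.6, 20.7]
grip_width: 0.094
```

```bash
python3 -m creep '{"xyz":[[-4,0,0],[-6,0,0],[-6,0,0],[-6,0,0],[-4,0,0]],"spin":[0,0,0,0,0]}'; python3 -m creep '{"xyz":[[-3,0,0],[-1,0,0],[0,0,0],[0,0,-10],[15,0,0]],"spin":[0,0,0,0,0]}'
```

```text
time_s: 7.0
ee_pos: [0.5691, -0.0462, 0.0779]
eef_rot: [3.142, 0.0, 1.717]
force: [-7.2, -0.5, 15.6]
grip_width: 0.0941
time_s: 7.62
ee_pos: [0.5678, -0.0349, 0.0875]
eef_rot: [3.14, 0.0, 1.715]
force: [0.4, 0.2, -1.0]
grip_width: 0.0935
```

Run:
```python
from station import ctrl
import cv2,pickle
o=ctrl.get_obs();m=ctrl.camera_model("wrist"); pickle.dump((m,o),open("w2.pkl","wb"))
I=ctrl.camera("wrist")[:,:,::-1]
cv2.imwrite("pics/wrist2.png",I)
```

```text
(no output)
```

View pics/wrist2.png

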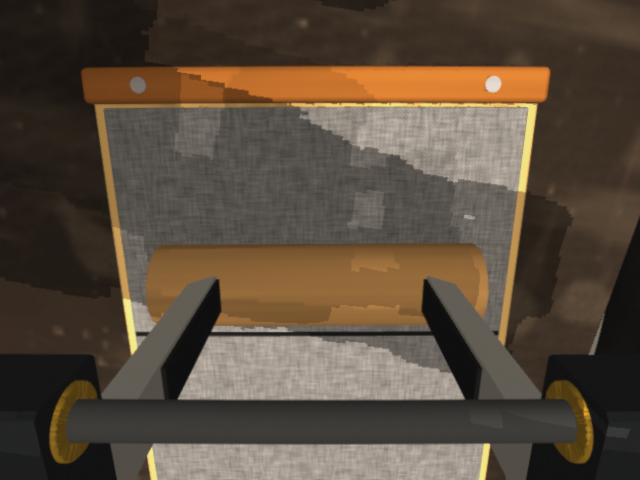

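The dowel's top edge is at row about 243 and its lower edge at about 325. The line is at row about 333, visible just below the dowel. I'll measure from these.

Run:
```python
import cv2
a=cv2.imread("pics/wrist2.png")[230:350,130:510]
cv2.imwrite("pics/crop3.png",cv2.resize(a,None,fx=2.1,fy=4,interpolation=cv2.INTER_CUBIC))
```

```text
(no output)
```

View pics/crop3.png

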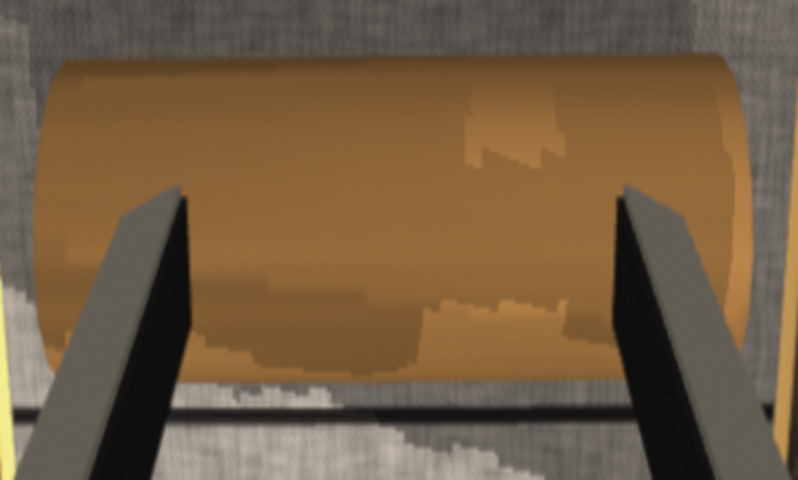

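Run:
```python
import pickle
from h import *
m,o=pickle.load(open("w2.pkl","rb"))
c=lambda x,y:((x+.5)/2.1-.5+130,(y+.5)/4-.5+230)
L=mid(m,c(210,59.5),c(210,382));R=mid(m,c(600,55.5),c(600,378))
A=pix2w(m,c(14,415),.012);B=pix2w(m,c(775,410),.012)
report(L,R,A,B,o["ee_pos"],o["eef_rot"][2])
```

```text
line mid [ 0.57380111 -0.08492532] len 0.22690311259505724 ang 8.471937472337705
dowel pt [ 0.52058717 -0.04992456] along -47.47679504757282 off mm 42.458581278800715
dowel pt [ 0.6206693  -0.03482068] along 53.73843435891339 off mm 42.653058457381235
dowel ang 8.58202671382023
dowel C [ 0.57062824 -0.04237262] tcp rel C in tool x,y mm 7.834661076472448 -1.7401678107230636 yaw-90 8.283850794619553
```

```bash
python3 -m creep '{"xyz":[[0,0,5],[0,0,2],[0,0,1],[0,0,1]],"spin":[0,0,0,0]}'; python3 -m creep '{"xyz":[[-4,0,0],[-6,0,0],[-6,0,0],[-6,0,0],[-4,0,0]],"spin":[0,0,0,0,0]}'; python3 -m creep '{"xyz":[[-3,0,0],[-1,0,0],[0,0,0],[0,0,-10],[15,0,0]],"spin":[0,0,0,0,0]}'
```

```text
time_s: 8.18
ee_pos: [0.5675, -0.0349, 0.078]
eef_rot: [-3.142, 0.0, 1.717]
force: [-2.9, -0.9, 7.1]
grip_width: 0.0939
time_s: 8.8
ee_pos: [0.5714, -0.0611, 0.0781]
eef_rot: [3.141, 0.0, 1.716]
force: [-2.2, -0.3, 5.1]
grip_width: 0.0938
time_s: 9.43
ee_pos: [0.57, -0.0497, 0.0888]
eef_rot: [3.14, 0.0, 1.715]
force: [0.1, 0.8, -0.7]
grip_width: 0.0942
```

```bash
python3 -m creep '{"xyz":[[0,0,6],[0,0,2],[0,0,1],[0,0,1]],"spin":[0,0,0,0]}'; python3 -m creep '{"xyz":[[-4,0,0],[-6,0,0],[-6,0,0],[-6,0,0],[-4,0,0]],"spin":[0,0,0,0,0]}'; python3 -m creep '{"xyz":[[-3,0,0],[-1,0,0],[0,0,0],[0,0,-10],[15,0,0]],"spin":[0,0,0,0,0]}'
python3 - <<'E'
from station import ctrl
import cv2,pickle
o=ctrl.get_obs();m=ctrl.camera_model("wrist"); pickle.dump((m,o),open("w3.pkl","wb"))
I=ctrl.camera("wrist")[:,:,::-1]
cv2.imwrite("pics/wrist3.png",I)
E
```

```text
time_s: 9.93
ee_pos: [0.5697, -0.0497, 0.078]
eef_rot: [-3.142, 0.0, 1.717]
force: [-2.6, -0.1, 7.9]
grip_width: 0.0939
time_s: 10.55
ee_pos: [0.5735, -0.0759, 0.0782]
eef_rot: [3.141, 0.0, 1.716]
force: [-2.8, 0.0, 5.2]
grip_width: 0.0943
time_s: 11.18
ee_pos: [0.5722, -0.0646, 0.0887]
eef_rot: [3.14, 0.0, 1.715]
force: [-0.4, 0.1, 0.4]
grip_width: 0.0937
```

View pics/wrist3.png

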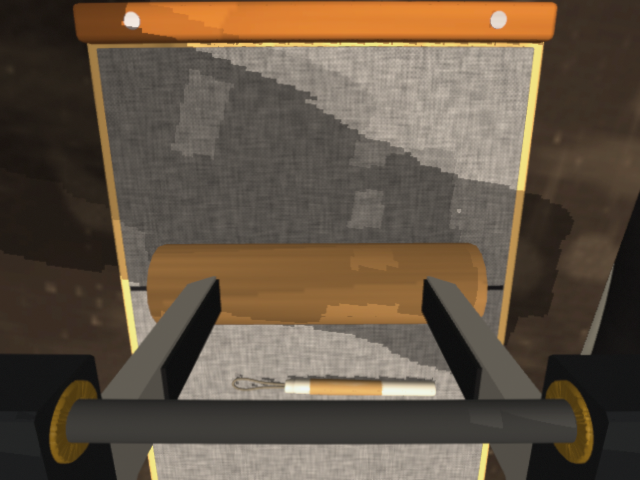

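Run:
```python
import cv2
a=cv2.imread("pics/wrist3.png")[230:350,115:515]
cv2.imwrite("pics/crop4.png",cv2.resize(a,None,fx=2,fy=4,interpolation=cv2.INTER_CUBIC))
```

```text
(no output)
```

View pics/crop4.png

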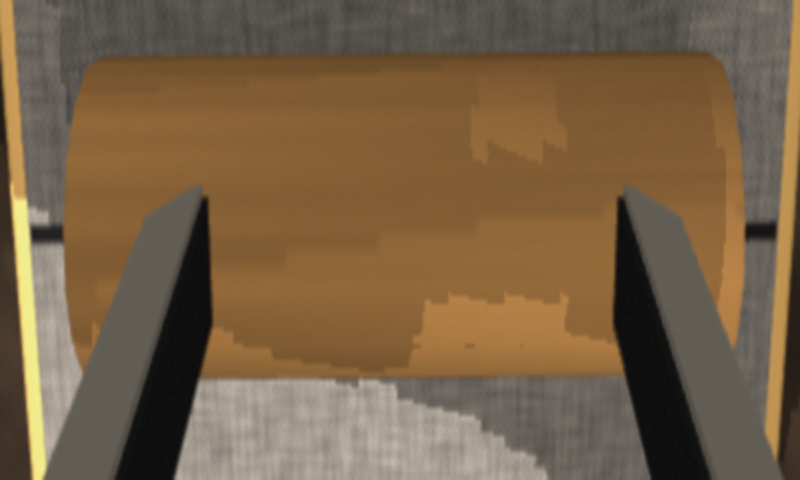

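The dowel edges here are at crop rows 57–380 on the left (x=220) and 53.5–376.5 on the right (x=600). The line stubs show at (32,233) and (775,231).

Run:
```python
import pickle
from h import *
m,o=pickle.load(open("w3.pkl","rb"))
c=lambda x,y:((x+.5)/2-.5+115,(y+.5)/4-.5+230)
L=mid(m,c(220,57),c(220,380));R=mid(m,c(600,53.5),c(600,376.5))
A=pix2w(m,c(31,234),.012);B=pix2w(m,c(776,231),.012)
report(L,R,A,B,o["ee_pos"],o["eef_rot"][2])
```

```text
line mid [ 0.57340777 -0.08507999] len 0.22666909641624483 ang 8.375581745513164
dowel pt [ 0.52211712 -0.08030662] along -50.04830840564615 off mm 12.193524574056013
dowel pt [ 0.6250995  -0.06485747] along 54.086060926068015 off mm 12.477341043097866
dowel ang 8.531740040532394
dowel C [ 0.57360831 -0.07258204] tcp rel C in tool x,y mm 8.103320218578284 -0.2267194695511432 yaw-90 8.28805899511299
```

```bash
python3 -m creep '{"xyz":[[0,0,6],[0,0,2],[0,0,1],[0,0,1]],"spin":[0,0,0,0]}'; python3 -m creep '{"xyz":[[-4,0,0],[-5,0,0],[-5,0,0],[-5,0,0],[-3,0,0]],"spin":[0,0,0,0,0]}'; python3 -m creep '{"xyz":[[-2,0,0],[-0.6,0,0],[0,0,0],[0,0,0],[0,0,-10]],"spin":[0,0,0,0,0]}'
python3 -m creep '{"xyz":[[0,0,-40],[15,0,-50],[0,0,-50],[0,0,-50],[0,0,0]],"spin":[0,0,0,0,0]}'
python3 - <<'E'
from station import ctrl
import cv2,pickle
o=ctrl.get_obs();m=ctrl.camera_model("wrist"); s=ctrl.camera_model("scene");pickle.dump((m,o),open("w4.pkl","wb"))
I=ctrl.camera("wrist")[:,:,::-1]
cv2.imwrite("pics/wrist4.png",I)
cv2.imwrite("pics/scene4.png",ctrl.camera("scene")[:,:,::-1])
E
```

```text
time_s: 11.72
ee_pos: [0.5718, -0.0646, 0.078]
eef_rot: [3.142, 0.0, 1.717]
force: [-2.3, 0.5, 6.5]
grip_width: 0.0938
time_s: 12.35
ee_pos: [0.5751, -0.0867, 0.0781]
eef_rot: [3.141, 0.0, 1.717]
force: [-2.2, -0.2, 4.7]
grip_width: 0.0937
time_s: 12.98
ee_pos: [0.5751, -0.0889, 0.0876]
eef_rot: [-3.14, -0.001, 1.717]
force: [-0.3, -1.0, -0.2]
grip_width: 0.0945
time_s: 13.6
ee_pos: [0.5742, -0.0741, 0.2824]
eef_rot: [3.135, 0.002, 1.717]
force: [-0.3, -0.5, -0.1]
grip_width: 0.0943
```

View pics/wrist4.png

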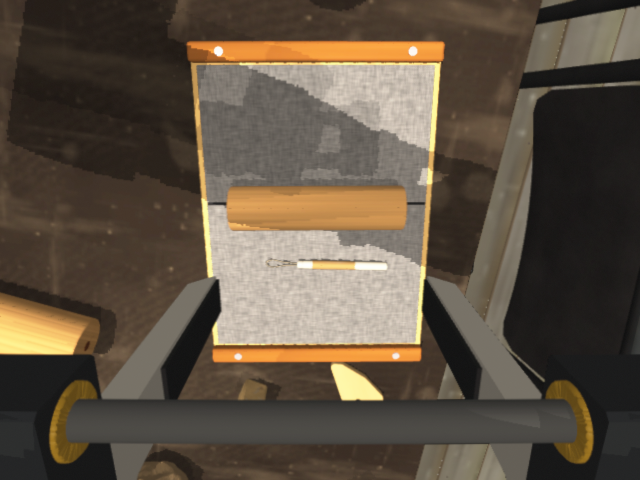

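View pics/scene4.png

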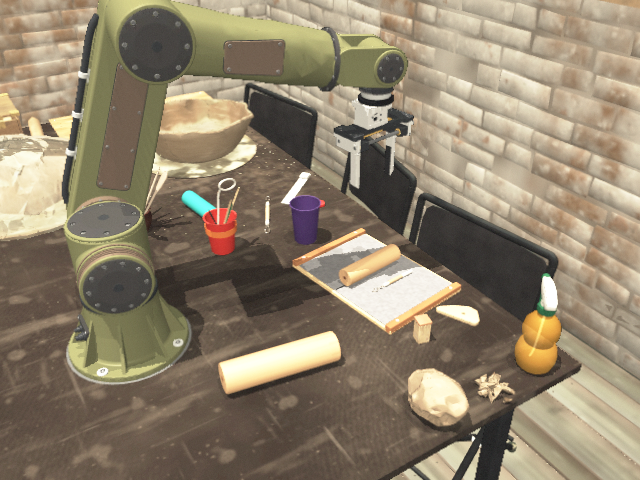

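The dowel now covers the line, with stubs showing at row 203–204 on both sides. The cup, stamp, rib and trim tool are where they were. I'll measure the dowel against the line.

Run:
```python
import cv2
a=cv2.imread("pics/wrist4.png")[170:245,195:445]
cv2.imwrite("pics/crop5.png",cv2.resize(a,None,fx=3.2,fy=6,interpolation=cv2.INTER_CUBIC))
```

```text
(no output)
```

View pics/crop5.png

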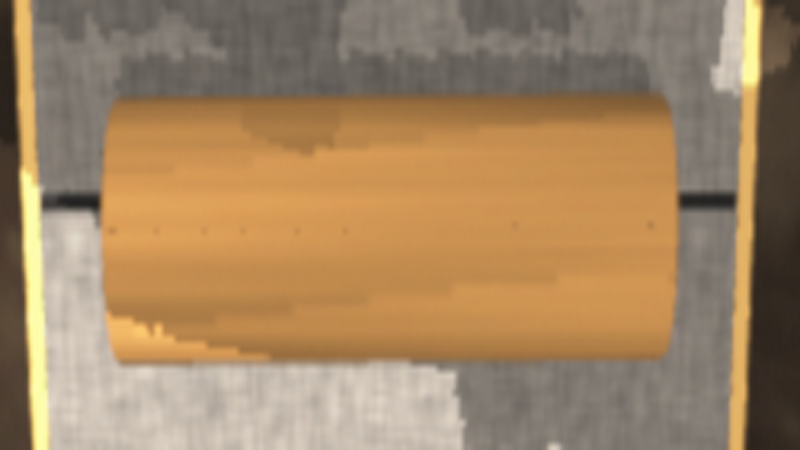

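Run:
```python
import pickle
from h import *
m,o=pickle.load(open("w4.pkl","rb"))
c=lambda x,y:((x+.5)/3.2-.5+195,(y+.5)/6-.5+170)
L=mid(m,c(125,98),c(125,364));R=mid(m,c(655,94.5),c(655,359.5))
A=pix2w(m,c(43,202),.012);B=pix2w(m,c(735,200),.012)
report(L,R,A,B,o["ee_pos"],o["eef_rot"][2])
u=(B-A)/np.linalg.norm(B-A)
for x in (101,678): print((pix2w(m,c(x,225),.045)-(A+B)/2)@u)
```

```text
line mid [ 0.57357518 -0.08448045] len 0.22540871171764992 ang 8.365244306448046
dowel pt [ 0.49267919 -0.09660258] along -81.7988903833148 off mm -0.224173941347312
dowel pt [ 0.65509489 -0.0723105 ] along 82.4229160870069 off mm 0.18075297326295392
dowel ang 8.506520040156348
dowel C [ 0.57388704 -0.08445654] tcp rel C in tool x,y mm 10.219845631016678 1.7752449859534165 yaw-90 8.370038243542695
-0.08669581143945168
0.08717789585651078
```

```bash
python3 -m creep '{"xyz":[[0,0,0],[0,0,0],[0,0,0],[0,0,0]],"spin":[0,0,0,0]}'
python3 - <<'E'
from station import ctrl
import cv2,numpy as np
I=ctrl.camera("scene")[:,:,::-1]; a=cv2.imread("pics/scene4.png")
print("changed px board",(np.abs(I.astype(int)-a)[230:350,285:490].max(2)>25).sum())
ctrl.hand_in()
E
```

```text
time_s: 14.2
ee_pos: [0.5732, -0.0739, 0.2777]
eef_rot: [-3.141, -0.0, 1.717]
force: [-0.0, -1.0, 0.2]
grip_width: 0.0938
changed px board 8
the job is handed in; nothing more can be done
```

I rolled the small plain dowel about 74 mm onto the black line and handed the job in at about 14 s. It took five short strokes with the open fingertips pressing on its top. I then lifted the hand about 20 cm clear.

- **Position:** the last wrist picture puts the dowel's axis within about 0.3 mm of the line across it. It is centred lengthwise within about 0.5 mm and within about 0.2° of parallel. The camera calibration is only good to about 2 mm.
- **Still:** a second scene picture about half a second later showed practically no change on the board (8 pixels).
- **Forces:** the highest reading between moves was about 22 N vertically at the fingertips on the first press, and 5–20 N on later strokes.
- **Bystanders:** the trimming tool, cup, stamp and rib look unmoved in the pictures. I checked them by eye, not by measurement.

No check failed or disagreed.

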